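Find the full screw tin by its weight

ROBOT

A 7-joint arm with a two-finger parallel gripper is mounted at the origin on the work surface. World frame = base frame: x ahead of the robot, y to its left, z up, the work surface at z = 0. Lengths are in m, angles in degrees, forces in N, time in s.
With the tool pointing down it reaches from about 0.425 to 0.875 m from the base axis. Payload 4.7 kg.
Tool frame: the origin (TCP) lies at the very end of the fingers, on their centre line; the grasp point (between the pads) lies 19 mm behind it; z points along the fingers, y is the direction in which the jaws open and shut (so a half turn about z gives the same grasp; the last joint's range is limited). The gripper opens to 87 mm and grips with 3 to 60 N. Pads are 19 mm wide; open, the fingers measure 117 mm over their backs; the gripper's body (75 mm by 190 mm) begins 51 mm behind the grasp point.
Start: joints at [-65.369, 18.392, -4.016, 83.108, 1.295, 78.541, -3.26], TCP at [0.263, 0.595, 0.223] pointing down, gripper open.
Joint ranges: [-163.93, 163.93], [-17.29, 119.83], [-79.2, 71.16], [3.27, 140.29], [-89.18, 269.18], [5.43, 117.66], [-154.24, 154.24]. Speed limits (degrees/s): [147.25, 147.25, 180, 180, 180, 180, 180].

INTERFACE

Orientations are given as [roll, pitch, yaw] about the fixed x, y, z axes, in that order (R = Rz(yaw) Ry(pitch) Rx(roll)).
In Python, from cell import sensors, imaging, ticket gives the robot as it stands.
- The arm moves only by the tool carry_out, never from a script. Its argument "plan" is a list of rows, each an object of numbers: "fingers": the closure, from -1 (fully open) to 1 (shut); "dx", "dy", "dz": the shift along the tool's x, y, z normalised to -1 to 1, where 1 is 0.03 m; "rx", "ry", "rz": the turn, a rotation vector about the tool's x, y, z normalised to -1 to 1, where 1 is 10 degrees. A call has 1 to 12 rows; each row shifts and turns the commanded pose from where the row before left it, along the tool's axes as they then stand; what a row does not reach is not made up. A row lasts 1/8 s, in which the tool goes at most 62.5 mm and 10.7 degrees, less where a joint would pass 70% of its speed; a pose out of reach is approached as far as the arm can. A call with a number of a shift or a turn outside -1 to 1 is refused whole. A call with a gripper value outside its range is refused whole. The fingers move at their own pace and stop on an object; "force" is the grip in N (left out, the last holds). Time passes only in rows, so rows that do not move let the fingers close. It gives the time, the measured TCP pose, the force and the opening at its end, in the units of the state.
- sensors.get_obs(): the state, without advancing time (a new reading comes with each control period).
- imaging.read_camera(name): name is "scene" or "top" or "wrist"; returns a dict with "color" (420x560x3 uint8, red, green, blue), "mtx" (3x3 intrinsics, pixels), "extrinsics" (4x4, takes a point from world to camera coordinates); the wrist camera has in their place "tool_from_camera" (4x4, takes a point from camera to tool coordinates, whose origin is the TCP and whose axes are the flange's). Camera axes: x right, y down, z forward; pixel columns grow to the right and rows downward; lengths in m; the calibration is good to about 2 mm. A picture is of the moment at which its call begins: read the wrist's pose just before it. There is no depth.
- ticket.sign_off(): hands the job in, once; it reports no verdict.
The state is a dict: "time_s": time; "qpos": joint angles; "joint_velocities": joint speeds; "effort": joint torques, N m; "tool_pos": TCP position; "tool_rot": TCP orientation; "force": force on the tool from outside, world axes, zero at the start; "wrist_torque": the same for the moment, N m; "grip_width": finger opening in m.
Only numpy, scipy, OpenCV 4.12 (cv2) and the standard library are available. Lean on these libraries where they do the work, as an engineer would, in place of code of your own. Each camera call takes 0.05 s, during which the arm holds its last target.

TASK

Three closed metal tins that look the same stand on the orange mat of the electronics bench; one is full of brass screws, the other two are empty. Lift them to find the heavy one and set it down upright on the floor of the blue tray. Leave the two light tins standing upright where they were, and do not drop any tin.

Things in the scene. Friction and masses are not known exactly. Their poses are not given: they have to be found in the camera images.
- tin_a: one of three look-alike closed round aluminium tins, steel lid stays shut; 59 mm diameter over the lid, 58 mm body, 62 mm high; origin: centre of the underside, z up. Stands upright on the work surface (z = 0). Grip across the body 20 to 45 mm up. Empty: 0.08 to 0.14 kg, full: 0.45 to 0.70 kg; which is full changes every time
- tin_b: one of three look-alike closed round aluminium tins, steel lid stays shut; 59 mm diameter over the lid, 58 mm body, 62 mm high; origin: centre of the underside, z up. Stands upright on the work surface (z = 0). Grip across the body 20 to 45 mm up. Empty: 0.08 to 0.14 kg, full: 0.45 to 0.70 kg; which is full changes every time
- tin_c: one of three look-alike closed round aluminium tins, steel lid stays shut; 59 mm diameter over the lid, 58 mm body, 62 mm high; origin: centre of the underside, z up. Stands upright on the work surface (z = 0). Grip across the body 20 to 45 mm up. Empty: 0.08 to 0.14 kg, full: 0.45 to 0.70 kg; which is full changes every time
- tray: fixed shallow open blue plastic tray, 200 mm (its x) by 160 mm (its y), rim 25 mm high, walls and floor 5 mm thick; origin at the centre of its underside, which lies on the work surface, so its inner floor is 5 mm above the origin; it is empty and has room for one tin and the opened fingers at its middle
Things that resemble listed ones, but are neither listed nor needed, are in the scene too. What is shaped like the tin_c but brown is not meant.

How it is judged (in metres and radians):
At the end, for the whole second after the job is handed in: The full tin stands upright (within 10 degrees) on the inner floor of the tray, its whole weight on the tray (more than 3 N) and let go; the two empty tins stand upright (within 10 degrees) within 40 mm of where they were at the start; all three are at rest (((x of tin_a in the frame of tray between -0.08 and 0.08 m and y of tin_a in the frame of tray between -0.06 and 0.06 m and z of tin_a in the frame of tray below 0.012 m and contact force between tin_a and tray above 3 N and distance of each of tin_b, tin_c from where it was at the start of the episode below 0.04 m) or (x of tin_b in the frame of tray between -0.08 and 0.08 m and y of tin_b in the frame of tray between -0.06 and 0.06 m and z of tin_b in the frame of tray below 0.012 m and contact force between tin_b and tray above 3 N and distance of each of tin_a, tin_c from where it was at the start of the episode below 0.04 m) or (x of tin_c in the frame of tray between -0.08 and 0.08 m and y of tin_c in the frame of tray between -0.06 and 0.06 m and z of tin_c in the frame of tray below 0.012 m and contact force between tin_c and tray above 3 N and distance of each of tin_a, tin_b from where it was at the start of the episode below 0.04 m)) and angle between each of tin_a, tin_b, tin_c's own z axis and vertical below 0.17 rad and linear speed of each of tin_a, tin_b, tin_c below 0.02 m/s); the robot touches nothing.
It fails at once if tin_a is dropped: it falls out of the fingers' hold faster than 0.7 m/s (a fall of about 25 mm) (linear speed of tin_a above 0.7 m/s and contact force between tin_a and the fingers below 0.05 N).
It fails at once if tin_b is dropped: it falls out of the fingers' hold faster than 0.7 m/s (a fall of about 25 mm) (linear speed of tin_b above 0.7 m/s and contact force between tin_b and the fingers below 0.05 N).
It fails at once if tin_c is dropped: it falls out of the fingers' hold faster than 0.7 m/s (a fall of about 25 mm) (linear speed of tin_c above 0.7 m/s and contact force between tin_c and the fingers below 0.05 N).
It also fails if it takes over 56 s, if anything falls off the work surface, if the arm or the gripper's body presses on something with over 40 N, if the wrist force passes 120 N, or if a joint passes its speed limit or range.

## Working session

There is one attempt and no reset: what is moved stays moved. The work goes in short steps, Python scripts to look and compute and a tool call to move; the robot and the scene stay as the last step left them, time stands still between calls to the robot, and variables do not carry over. Pictures are saved under pics/ and viewed, and the job is handed in when it is done.

Besides the shell and the picture viewer there is one more tool, called after "Emit:" as a command line: name --argument value ..., lists and objects as JSON in quotes. carry_out: Moves the arm, as the interface text tells. Scaled input: -1 to 1 covers 0.03 m each way for a shift and 10 degrees each way for a turn. Its arguments: {"type":"object","properties":{"plan":{"type":"array"},"force":{"type":"number"}},"required":["plan"]}

```bash
mkdir -p pics; python3 - <<'E'
from cell import sensors, imaging
import cv2,pickle
o=sensors.get_obs();print(o)
d={}
for n in ["scene","top"]:
    r=imaging.read_camera(n);d[n]=r
    cv2.imwrite(f"pics/{n}0.png",cv2.resize(r["color"][:,:,::-1],None,fx=1.42,fy=1.42))
    print(n,r["mtx"],r["extrinsics"])
pickle.dump(d,open("cam.pkl","wb"))
E
```

```text
{'time_s': 0.0, 'qpos': array([-65.36996374,  18.43834355,  -4.01423333,  83.17593127,
         1.29585284,  78.54203375,  -3.25777661]), 'joint_velocities': array([ 0.01982749,  0.09636564, -0.04058724, -0.07055355, -0.01785564,
        0.01727415,  0.02890519]), 'effort': array([ 4.36904766e-04, -4.91276944e+01, -4.03174460e-01, -3.12533247e+01,
       -6.36755023e-02,  4.33064613e-02,  1.74732422e-04]), 'tool_pos': array([0.26236956, 0.59407191, 0.22146046]), 'tool_rot': array([-1.79888980e+02,  7.13855542e-03,  1.56180905e+02]), 'force': array([-0.89765474,  0.0244274 , -0.30999291]), 'wrist_torque': array([-0.01533379,  0.06430427, -0.01755819]), 'grip_width': 0.08716598613064253}
scene [[546.69478751   0.         272.58408892]
 [  0.         546.69478751 206.01265314]
 [  0.           0.           1.        ]] [[-0.53647431  0.84388473 -0.00734059  0.31112895]
 [ 0.6141245   0.38441561 -0.68925738 -0.30538781]
 [-0.57883194 -0.37427691 -0.72447938  1.68878849]
 [ 0.          0.          0.          1.        ]]
top [[519.69169606   0.         278.17610234]
 [  0.         519.69169606 209.56671317]
 [  0.           0.           1.        ]] [[ 0.01393893 -0.99975475  0.01720891 -0.03205752]
 [-0.99195572 -0.01599166 -0.12557116  0.55986959]
 [ 0.12581556 -0.01532015 -0.99193535  1.28346603]
 [ 0.          0.          0.          1.        ]]
```

View pics/scene0.png

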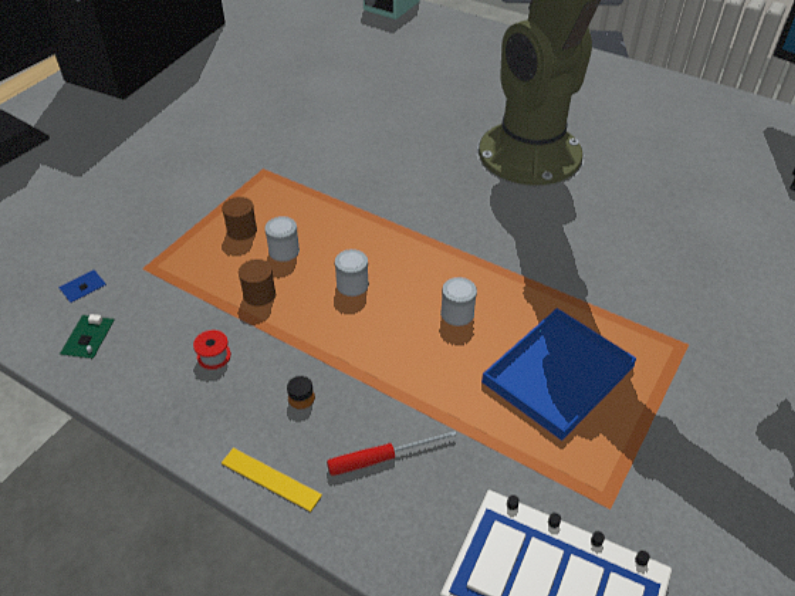

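View pics/top0.png

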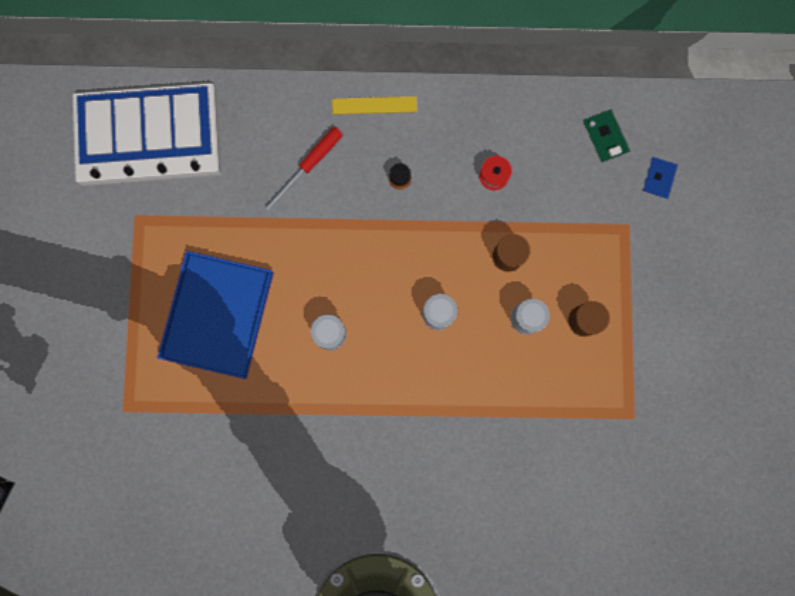

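The top view shows three grey tins with lids near (328,331), (440,311) and (533,315). Brown decoys are at (511,251) and (590,319), and the tray corners are near (188,250), (272,270), (247,378) and (159,357).

```bash
cat > h.py <<'E'
import numpy as np
def ray(r,u,v,z):
    E=r["extrinsics"];R=E[:3,:3];c=-R.T@E[:3,3]
    d=R.T@np.linalg.inv(r["mtx"])@[u,v,1]
    return c+d*(z-c[2])/d[2]
E
python3 - <<'E'
import pickle,cv2,numpy as np
from h import ray
d=pickle.load(open("cam.pkl","rb"));s=1.42
for n,px in dict(t1=(328,331),t2=(440,311),t3=(533,315),b1=(511,251),b2=(590,319)).items():
    print(n,ray(d["top"],px[0]/s,px[1]/s,.062).round(4))
c=[ray(d["top"],x/s,y/s,.025)[:2] for x,y in [(188,250),(272,270),(247,378),(159,357)]]
print(np.round(c,3),np.mean(c,0),np.degrees(np.arctan2(*(c[3]-c[0])[::-1])))
print("scene")
for n,px in dict(t1=(459,288),t2=(351,259),t3=(282,226)).items():
    print(n,ray(d["scene"],px[0]/s,px[1]/s,.062).round(4))
im=d["top"]["color"][190:260,200:430,::-1]
cv2.imwrite("pics/crop.png",cv2.resize(im,None,fx=3.4,fy=3.4,interpolation=cv2.INTER_CUBIC))
E
```

```text
t1 [0.4965 0.0925 0.062 ]
t2 [ 0.5346 -0.1023  0.062 ]
t3 [ 0.5301 -0.2654  0.062 ]
b1 [ 0.6434 -0.2274  0.062 ]
b2 [ 0.5246 -0.3656  0.062 ]
[[0.642 0.352]
 [0.608 0.199]
 [0.414 0.236]
 [0.449 0.393]] [0.52825718 0.29508686] 167.83592524804206
scene
t1 [0.4964 0.0925 0.062 ]
t2 [ 0.5351 -0.1036  0.062 ]
t3 [ 0.5301 -0.2612  0.062 ]
```

View pics/crop.png

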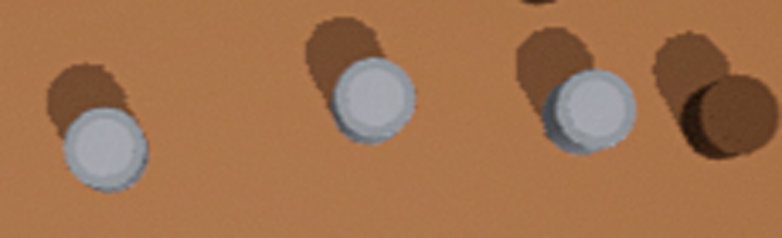

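Emit:
carry_out --plan '[{"rz": 0.945,"fingers": -1},{"rz": 0.945,"fingers": -1},{"rz": 0.945,"fingers": -1},{"rz": 0.945,"fingers": -1},{"rz": 0.945,"fingers": -1},{"rz": 0.945,"fingers": -1},{"rz": 0.945,"fingers": -1},{"fingers": -1}]' --force 30

```text
validation failed for argument at $.pl...
```

Emit:
carry_out --plan '[{"fingers": -1,"dx": 0,"dy": 0,"dz": 0,"rx": 0,"ry": 0,"rz": 0.945},{"fingers": -1,"dx": 0,"dy": 0,"dz": 0,"rx": 0,"ry": 0,"rz": 0.945},{"fingers": -1,"dx": 0,"dy": 0,"dz": 0,"rx": 0,"ry": 0,"rz": 0.945},{"fingers": -1,"dx": 0,"dy": 0,"dz": 0,"rx": 0,"ry": 0,"rz": 0.945},{"fingers": -1,"dx": 0,"dy": 0,"dz": 0,"rx": 0,"ry": 0,"rz": 0.945},{"fingers": -1,"dx": 0,"dy": 0,"dz": 0,"rx": 0,"ry": 0,"rz": 0.945},{"fingers": -1,"dx": 0,"dy": 0,"dz": 0,"rx": 0,"ry": 0,"rz": 0.945},{"fingers": -1,"dx": 0,"dy": 0,"dz": 0,"rx": 0,"ry": 0,"rz": 0}]' --force 30

```text
time_s: 1.1
tool_pos: [0.2625, 0.5944, 0.222]
tool_rot: [-180.0, 0.1, 90.1]
force: [-0.7, -0.4, -0.9]
grip_width: 0.0869
```

Emit:
carry_out --plan '[{"fingers": -1,"dx": -0.836,"dy": 0.39,"dz": 0,"rx": 0,"ry": 0,"rz": 0},{"fingers": -1,"dx": -0.836,"dy": 0.39,"dz": 0,"rx": 0,"ry": 0,"rz": 0},{"fingers": -1,"dx": -0.836,"dy": 0.39,"dz": 0,"rx": 0,"ry": 0,"rz": 0},{"fingers": -1,"dx": -0.836,"dy": 0.39,"dz": 0,"rx": 0,"ry": 0,"rz": 0},{"fingers": -1,"dx": -0.836,"dy": 0.39,"dz": 0,"rx": 0,"ry": 0,"rz": 0},{"fingers": -1,"dx": -0.836,"dy": 0.39,"dz": 0,"rx": 0,"ry": 0,"rz": 0},{"fingers": -1,"dx": -0.836,"dy": 0.39,"dz": 0,"rx": 0,"ry": 0,"rz": 0},{"fingers": -1,"dx": -0.836,"dy": 0.39,"dz": 0,"rx": 0,"ry": 0,"rz": 0},{"fingers": -1,"dx": -0.836,"dy": 0.39,"dz": 0,"rx": 0,"ry": 0,"rz": 0},{"fingers": -1,"dx": -0.836,"dy": 0.39,"dz": 0,"rx": 0,"ry": 0,"rz": 0}]'

```text
time_s: 2.35
tool_pos: [0.3799, 0.3429, 0.2225]
tool_rot: [-180.0, 0.0, 90.2]
force: [-0.4, -0.2, -0.3]
grip_width: 0.087
```

Emit:
carry_out --plan '[{"fingers": -1,"dx": -0.836,"dy": 0.39,"dz": 0.2,"rx": 0,"ry": 0,"rz": 0},{"fingers": -1,"dx": -0.836,"dy": 0.39,"dz": 0.2,"rx": 0,"ry": 0,"rz": 0},{"fingers": -1,"dx": -0.836,"dy": 0.39,"dz": 0.2,"rx": 0,"ry": 0,"rz": 0},{"fingers": -1,"dx": -0.836,"dy": 0.39,"dz": 0.2,"rx": 0,"ry": 0,"rz": 0},{"fingers": -1,"dx": -0.836,"dy": 0.39,"dz": 0.2,"rx": 0,"ry": 0,"rz": 0},{"fingers": -1,"dx": -0.836,"dy": 0.39,"dz": 0.2,"rx": 0,"ry": 0,"rz": 0},{"fingers": -1,"dx": -0.836,"dy": 0.39,"dz": 0.2,"rx": 0,"ry": 0,"rz": 0},{"fingers": -1,"dx": -0.836,"dy": 0.39,"dz": 0.2,"rx": 0,"ry": 0,"rz": 0},{"fingers": -1,"dx": -0.836,"dy": 0.39,"dz": 0.2,"rx": 0,"ry": 0,"rz": 0},{"fingers": -1,"dx": -0.836,"dy": 0.39,"dz": 0.2,"rx": 0,"ry": 0,"rz": 0},{"fingers": -1,"dx": 0,"dy": 0,"dz": 0,"rx": 0,"ry": 0,"rz": 0},{"fingers": -1,"dx": 0,"dy": 0,"dz": 0,"rx": 0,"ry": 0,"rz": 0}]'

```text
time_s: 3.85
tool_pos: [0.4965, 0.094, 0.1625]
tool_rot: [-180.0, -0.0, 90.2]
force: [-0.1, 0.4, 0.4]
grip_width: 0.0867
```

```bash
python3 - <<'E'
from cell import sensors, imaging
import cv2
o=sensors.get_obs();print(o["tool_pos"],o["tool_rot"],o["force"])
r=imaging.read_camera("wrist");print(r["tool_from_camera"],r["mtx"])
cv2.imwrite("pics/w1.png",r["color"][:,:,::-1])
E
```

```text
[0.49648933 0.0939579  0.16254952] [-1.79981859e+02 -3.15067335e-02  9.01521494e+01] [-0.07278417  0.41290078  0.43899268]
[[ 3.59347751e-04 -9.62893460e-01 -2.69881558e-01  7.29277288e-02]
 [ 9.99999930e-01  3.17649322e-04  1.98180533e-04  5.23263258e-04]
 [-1.05099045e-04 -2.69881611e-01  9.62893507e-01 -1.63303083e-01]
 [ 0.00000000e+00  0.00000000e+00  0.00000000e+00  1.00000000e+00]] [[297.64459094   0.         277.70941363]
 [  0.         297.64459094 213.47575663]
 [  0.           0.           1.        ]]
```

View pics/w1.png

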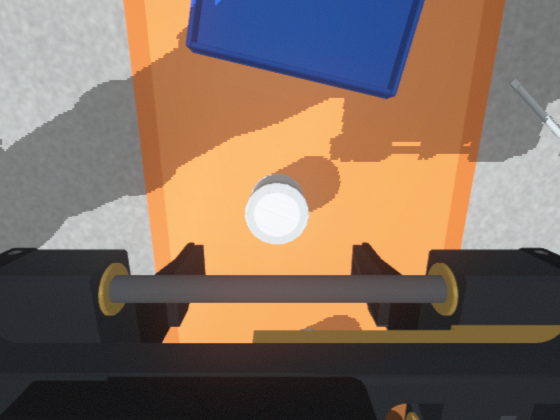

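The wrist view shows the tin lid at (277,213), centred between the fingers. Descend and close.

Emit:
carry_out --plan '[{"fingers": -1,"dx": -0.035,"dy": 0.015,"dz": 0.8,"rx": 0,"ry": 0,"rz": 0},{"fingers": -1,"dx": 0,"dy": 0,"dz": 0.8,"rx": 0,"ry": 0,"rz": 0},{"fingers": -1,"dx": 0,"dy": 0,"dz": 0.8,"rx": 0,"ry": 0,"rz": 0},{"fingers": -1,"dx": 0,"dy": 0,"dz": 0.8,"rx": 0,"ry": 0,"rz": 0},{"fingers": -1,"dx": 0,"dy": 0,"dz": 0.8,"rx": 0,"ry": 0,"rz": 0},{"fingers": -1,"dx": 0,"dy": 0,"dz": 0.5,"rx": 0,"ry": 0,"rz": 0},{"fingers": -1,"dx": 0,"dy": 0,"dz": 0.38,"rx": 0,"ry": 0,"rz": 0},{"fingers": -1,"dx": 0,"dy": 0,"dz": 0,"rx": 0,"ry": 0,"rz": 0}]'

```text
time_s: 4.9
tool_pos: [0.4969, 0.0923, 0.0157]
tool_rot: [-179.9, 0.0, 90.1]
force: [0.5, -0.2, -0.8]
grip_width: 0.0867
```

Emit:
carry_out --plan '[{"fingers": 1,"dx": 0,"dy": 0,"dz": 0,"rx": 0,"ry": 0,"rz": 0},{"fingers": 1,"dx": 0,"dy": 0,"dz": 0,"rx": 0,"ry": 0,"rz": 0},{"fingers": 1,"dx": 0,"dy": 0,"dz": 0,"rx": 0,"ry": 0,"rz": 0},{"fingers": 1,"dx": 0,"dy": 0,"dz": 0,"rx": 0,"ry": 0,"rz": 0},{"fingers": 1,"dx": 0,"dy": 0,"dz": 0,"rx": 0,"ry": 0,"rz": 0},{"fingers": 1,"dx": 0,"dy": 0,"dz": 0,"rx": 0,"ry": 0,"rz": 0}]' --force 40

```text
time_s: 5.65
tool_pos: [0.4963, 0.0922, 0.0163]
tool_rot: [-179.9, -0.0, 90.0]
force: [-3.7, -0.7, 5.8]
grip_width: 0.0578
```

Emit:
carry_out --plan '[{"fingers": 1,"dx": 0,"dy": 0,"dz": -0.2,"rx": 0,"ry": 0,"rz": 0},{"fingers": 1,"dx": 0,"dy": 0,"dz": -0.2,"rx": 0,"ry": 0,"rz": 0},{"fingers": 1,"dx": 0,"dy": 0,"dz": -0.2,"rx": 0,"ry": 0,"rz": 0},{"fingers": 1,"dx": 0,"dy": 0,"dz": 0,"rx": 0,"ry": 0,"rz": 0},{"fingers": 1,"dx": 0,"dy": 0,"dz": 0,"rx": 0,"ry": 0,"rz": 0},{"fingers": 1,"dx": 0,"dy": 0,"dz": 0,"rx": 0,"ry": 0,"rz": 0}]'

```text
time_s: 6.4
tool_pos: [0.4971, 0.092, 0.034]
tool_rot: [-180.0, 0.0, 90.0]
force: [-0.0, -0.0, -7.2]
grip_width: 0.0578
```

Emit:
carry_out --plan '[{"fingers": 1,"dx": 0,"dy": 0,"dz": 0,"rx": 0,"ry": 0,"rz": 0},{"fingers": 1,"dx": 0,"dy": 0,"dz": 0,"rx": 0,"ry": 0,"rz": 0}]'

```text
time_s: 6.65
tool_pos: [0.4972, 0.092, 0.0341]
tool_rot: [-180.0, 0.0, 90.0]
force: [-0.2, 0.4, -5.1]
grip_width: 0.0576
```

```bash
python3 - <<'E'
from cell import sensors, imaging
import cv2
o=sensors.get_obs();print(o["tool_pos"],o["force"],o["wrist_torque"],o["effort"])
r=imaging.read_camera("scene")
cv2.imwrite("pics/s1.png",r["color"][:,:,::-1])
for i in range(4):
    r=imaging.read_camera("wrist"); print(sensors.get_obs()["force"])
E
```

```text
[0.49722509 0.09204914 0.03406921] [-0.15736819  0.39143074 -5.11964429] [-0.08355745  0.07717261  0.01278768] [-1.98594549e-03 -3.55896628e+01  3.39863375e+00 -2.78027737e+01
 -5.73417731e-02  3.05113324e-02  3.07972841e-04]
[-0.11654461 -0.3824799  -5.48898624]
[-0.47640423 -0.21999534 -6.35426672]
[-0.45472397 -0.13865454 -4.84443126]
[ 0.60498733  0.87146475 -5.60918573]
```

View pics/s1.png

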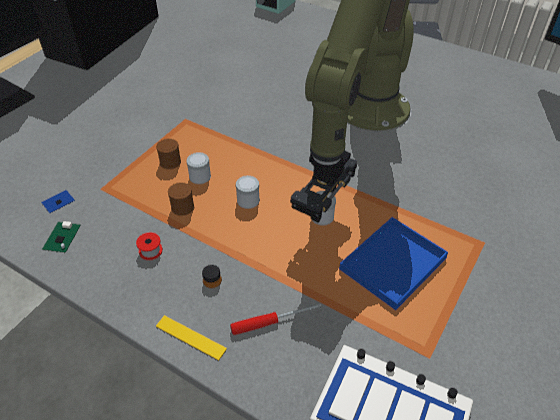

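Lifted, the first tin reads about 5.5 N (0.56 kg) at the wrist, well above the 1.4 N limit for an empty tin, so it is the full one. The other two can stay where they are. Next I carry it to the tray.

Emit:
carry_out --plan '[{"fingers": 1,"dx": 0,"dy": 0,"dz": -0.4,"rx": 0,"ry": 0,"rz": 0},{"fingers": 1,"dx": 0,"dy": 0,"dz": -0.5,"rx": 0,"ry": 0,"rz": 0},{"fingers": 1,"dx": 0,"dy": 0,"dz": -0.5,"rx": 0,"ry": 0,"rz": 0},{"fingers": 1,"dx": 0,"dy": 0,"dz": -0.4,"rx": 0,"ry": 0,"rz": 0},{"fingers": 1,"dx": 0,"dy": 0,"dz": -0.2,"rx": 0,"ry": 0,"rz": 0},{"fingers": 1,"dx": 0,"dy": 0,"dz": 0,"rx": 0,"ry": 0,"rz": 0}]'

```text
time_s: 7.65
tool_pos: [0.4975, 0.0922, 0.0946]
tool_rot: [180.0, -0.0, 90.0]
force: [-0.3, 0.1, -6.9]
grip_width: 0.0581
```

Emit:
carry_out --plan '[{"fingers": 1,"dx": 0.3,"dy": 0.04,"dz": 0,"rx": 0,"ry": 0,"rz": 0},{"fingers": 1,"dx": 0.6,"dy": 0.1,"dz": 0,"rx": 0,"ry": 0,"rz": 0},{"fingers": 1,"dx": 0.7,"dy": 0.1,"dz": 0,"rx": 0,"ry": 0,"rz": 0},{"fingers": 1,"dx": 0.7,"dy": 0.1,"dz": 0,"rx": 0,"ry": 0,"rz": 0},{"fingers": 1,"dx": 0.7,"dy": 0.1,"dz": 0,"rx": 0,"ry": 0,"rz": 0},{"fingers": 1,"dx": 0.7,"dy": 0.1,"dz": 0,"rx": 0,"ry": 0,"rz": 0},{"fingers": 1,"dx": 0.7,"dy": 0.1,"dz": 0,"rx": 0,"ry": 0,"rz": 0},{"fingers": 1,"dx": 0.7,"dy": 0.1,"dz": 0,"rx": 0,"ry": 0,"rz": 0},{"fingers": 1,"dx": 0.7,"dy": 0.1,"dz": 0,"rx": 0,"ry": 0,"rz": 0},{"fingers": 1,"dx": 0.6,"dy": 0.1,"dz": 0,"rx": 0,"ry": 0,"rz": 0},{"fingers": 1,"dx": 0.35,"dy": 0.08,"dz": 0,"rx": 0,"ry": 0,"rz": 0},{"fingers": 1,"dx": 0,"dy": 0,"dz": 0,"rx": 0,"ry": 0,"rz": 0}]'

```text
time_s: 9.15
tool_pos: [0.5278, 0.2954, 0.094]
tool_rot: [-180.0, 0.0, 90.1]
force: [0.1, -0.7, -6.2]
grip_width: 0.058
```

```bash
python3 - <<'E'
from cell import sensors, imaging
import cv2,numpy as np
o=sensors.get_obs();print(o["tool_pos"],o["tool_rot"],o["force"],o["grip_width"])
a=imaging.read_camera("scene")["color"];b=imaging.read_camera("top")["color"]
cv2.imwrite("pics/s2.png",cv2.resize(np.hstack([a[150:400,200:500],b[120:370,50:350]])[:,:,::-1],None,fx=1.3,fy=1.3))
E
```

```text
[0.52776853 0.29535548 0.09404871] [-1.79998121e+02  1.02128523e-02  9.00863319e+01] [ 0.14967609 -0.69120203 -6.17623229] 0.05795477200520179
```

View pics/s2.png

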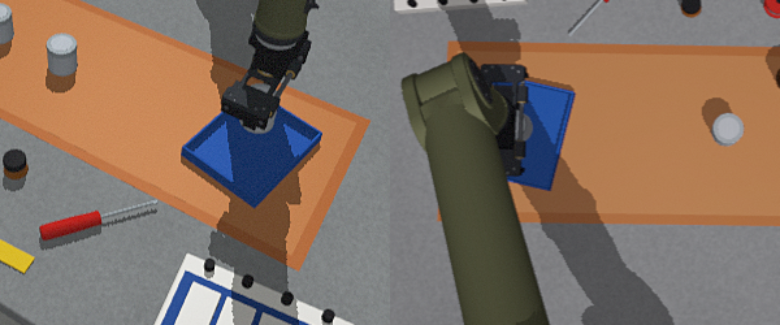

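The tin is held above the middle of the tray. Lower it.

Emit:
carry_out --plan '[{"fingers": 1,"dx": 0,"dy": 0,"dz": 0.4,"rx": 0,"ry": 0,"rz": 0},{"fingers": 1,"dx": 0,"dy": 0,"dz": 0.5,"rx": 0,"ry": 0,"rz": 0},{"fingers": 1,"dx": 0,"dy": 0,"dz": 0.5,"rx": 0,"ry": 0,"rz": 0},{"fingers": 1,"dx": 0,"dy": 0,"dz": 0.4,"rx": 0,"ry": 0,"rz": 0},{"fingers": 1,"dx": 0,"dy": 0,"dz": 0.2,"rx": 0,"ry": 0,"rz": 0},{"fingers": 1,"dx": 0,"dy": 0,"dz": 0.2,"rx": 0,"ry": 0,"rz": 0},{"fingers": 1,"dx": 0,"dy": 0,"dz": 0.15,"rx": 0,"ry": 0,"rz": 0},{"fingers": 1,"dx": 0,"dy": 0,"dz": 0,"rx": 0,"ry": 0,"rz": 0},{"fingers": 1,"dx": 0,"dy": 0,"dz": 0,"rx": 0,"ry": 0,"rz": 0}]'

```text
time_s: 10.38
tool_pos: [0.5281, 0.2948, 0.0241]
tool_rot: [180.0, -0.0, 90.0]
force: [0.4, -0.7, -5.6]
grip_width: 0.0582
```

Emit:
carry_out --plan '[{"fingers": 1,"dx": 0,"dy": 0,"dz": 0.05,"rx": 0,"ry": 0,"rz": 0},{"fingers": 1,"dx": 0,"dy": 0,"dz": 0.05,"rx": 0,"ry": 0,"rz": 0},{"fingers": 1,"dx": 0,"dy": 0,"dz": 0,"rx": 0,"ry": 0,"rz": 0},{"fingers": 1,"dx": 0,"dy": 0,"dz": 0,"rx": 0,"ry": 0,"rz": 0}]'

```text
time_s: 10.88
tool_pos: [0.528, 0.2948, 0.0214]
tool_rot: [180.0, -0.0, 90.0]
force: [-1.4, -1.5, 1.2]
grip_width: 0.0581
```

Force went to about +1 N, so the tin is on the tray floor. Release and retreat.

Emit:
carry_out --plan '[{"fingers": -1,"dx": 0,"dy": 0,"dz": 0,"rx": 0,"ry": 0,"rz": 0},{"fingers": -1,"dx": 0,"dy": 0,"dz": 0,"rx": 0,"ry": 0,"rz": 0},{"fingers": -1,"dx": 0,"dy": 0,"dz": 0,"rx": 0,"ry": 0,"rz": 0},{"fingers": -1,"dx": 0,"dy": 0,"dz": 0,"rx": 0,"ry": 0,"rz": 0},{"fingers": -1,"dx": 0,"dy": 0,"dz": 0,"rx": 0,"ry": 0,"rz": 0},{"fingers": -1,"dx": 0,"dy": 0,"dz": 0,"rx": 0,"ry": 0,"rz": 0}]'

```text
time_s: 11.62
tool_pos: [0.5278, 0.2946, 0.0206]
tool_rot: [180.0, -0.0, 90.0]
force: [0.4, 0.7, 0.6]
grip_width: 0.0867
```

Emit:
carry_out --plan '[{"fingers": -1,"dx": 0,"dy": 0,"dz": -0.3,"rx": 0,"ry": 0,"rz": 0},{"fingers": -1,"dx": 0,"dy": 0,"dz": -0.5,"rx": 0,"ry": 0,"rz": 0},{"fingers": -1,"dx": 0,"dy": 0,"dz": -0.7,"rx": 0,"ry": 0,"rz": 0},{"fingers": -1,"dx": 0,"dy": 0,"dz": -0.7,"rx": 0,"ry": 0,"rz": 0},{"fingers": -1,"dx": 0,"dy": 0,"dz": -0.8,"rx": 0,"ry": 0,"rz": 0},{"fingers": -1,"dx": 0,"dy": 0,"dz": -0.8,"rx": 0,"ry": 0,"rz": 0},{"fingers": -1,"dx": 0,"dy": 0,"dz": -0.8,"rx": 0,"ry": 0,"rz": 0},{"fingers": -1,"dx": 0,"dy": 0,"dz": -0.8,"rx": 0,"ry": 0,"rz": 0},{"fingers": -1,"dx": 0,"dy": 0,"dz": -0.5,"rx": 0,"ry": 0,"rz": 0},{"fingers": -1,"dx": 0,"dy": 0,"dz": 0,"rx": 0,"ry": 0,"rz": 0},{"fingers": -1,"dx": 0,"dy": 0,"dz": 0,"rx": 0,"ry": 0,"rz": 0}]'

```text
time_s: 13.0
tool_pos: [0.5272, 0.2944, 0.1969]
tool_rot: [-179.9, 0.0, 90.0]
force: [1.1, 0.9, -0.9]
grip_width: 0.0872
```

```bash
python3 - <<'E'
from cell import sensors, imaging
import cv2,numpy as np
o=sensors.get_obs();print(o["tool_pos"],o["force"],o["grip_width"])
a=imaging.read_camera("scene")["color"];b=imaging.read_camera("wrist")["color"]
cv2.imwrite("pics/s3.png",cv2.resize(np.hstack([a[100:400,150:500],b[:300,100:450]])[:,:,::-1],None,fx=1.14,fy=1.14))
E
```

```text
[0.52724989 0.29436334 0.19686189] [ 1.09509005  0.87949627 -0.87230375] 0.08724417831825476
```

View pics/s3.png

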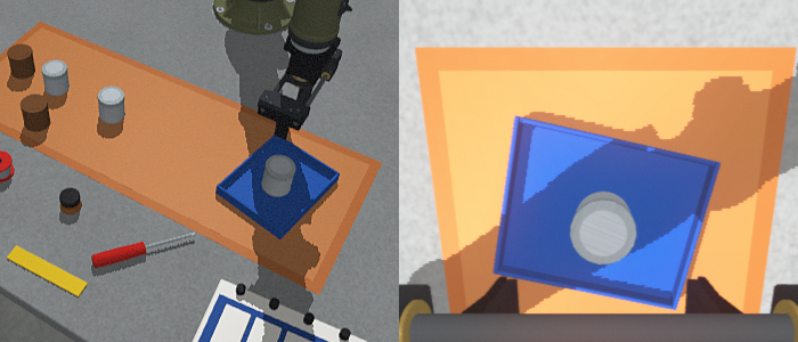

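The tin stands upright at the middle of the tray (scene crop about (278,176)), clear of the gripper. The other two tins haven't been touched.

```bash
python3 -c "
from cell import ticket
print(ticket.sign_off())"
```

```text
the job is handed in; nothing more can be done
None
```

The full tin is upright on the floor of the blue tray, near its middle, and I handed the job in at about 13 s. No verdict was reported.

- **Finding the heavy tin:** I gripped the tin nearest the tray and lifted it 18 mm. The wrist read about 5 to 6 N, roughly 0.56 kg, where an empty tin weighs at most 1.4 N. That settled it on the first lift, so I never lifted or touched the other two, and I did not weigh them to confirm they are empty.
- **Placing it:** I lowered it until the wrist force went from −5.6 N to about +1 N at the expected height. I then opened the fingers and backed off to z ≈ 0.20 m.
- **Last checks:** The scene and wrist pictures show the tin upright, released and clear of the tray walls. The scene picture shows the other two tins upright and apparently unmoved. The gripper was open and touching nothing, and the force reading was near zero, within about 1 N per axis.
- **Disagreements and refusals:** The two cameras disagreed by 4 mm on the y position of the tin farthest from the tray, which I did not need. My first move call was refused for missing fields, so nothing moved.

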